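# Shut the vent lever on the treat box

## Task

The cat's treats are going stale: on the tray, turn the lever on the lid of the square clear acrylic box a quarter turn, all the way to its shut stop, so that its pad covers the vent hole, and let go. The round aluminium canister is empty and airing out, so its vent, which has the same lever, must stay open.

Things in the scene. Friction and masses are not known exactly. Their poses are not given: they have to be found in the camera images.
- treat_box: Square clear acrylic box, 130 x 130 mm, opaque pale lid 134 mm square, cartons inside; fixed on the beige tray. Origin: centre of its underside; z up, x, y square to its sides. Level lid top 116 mm above the origin, lever pivot at its middle, 20 mm dark vent hole 40 mm from the pivot towards -y. Two 6 mm stop pins, 12 mm high, 57 mm from the pivot, beside the lever's two end positions.
- box_lever (a joint): Box lever, rad, vertical pivot: 0 open stop, points to the box's -x; grows counter-clockwise from above to 1.571, shut stop, to its -y over the hole. Starts 0 to 0.35. Upright steel fin 12 mm thick, 8 to 38 mm above the lid, 8 to 68 mm from the axis; hub 24 mm wide, 39 mm high; 28 mm round pad under the fin, 40 mm from the axis. Friction 0.08 N m, no spring: stays where left.
- canister: Round aluminium canister, 120 mm in diameter, lid 126 mm; fixed on the same tray about 260 mm from the treat box, on its left or right. Origin: centre of its underside, z up. Lid top 116 mm above the origin; same lever, vent hole and stop pins as the treat box, placed alike in its own frame.
- can_lever (a joint): Lever on the canister's lid, alike in shape and size to the box's, rad: 0 open stop, pointing to the canister's own -x; 1.571 shut stop, pointing to its own -y. Starts between 0 and 0.35; stays where it is left.

How it is judged:
At the end, for the whole second after the job is handed in: The lever on the square acrylic box is at rest within 10 degrees of its shut stop, and the lever on the round canister is still within 30 degrees of its open stop (value of joint box_lever above 1.39 rad and value of joint can_lever below 0.52 rad and velocity of joint box_lever between -0.05 and 0.05 rad/s); the robot touches nothing.
It fails at once if the canister's lever is turned more than 30 degrees from its open stop (value of joint can_lever above 0.52 rad).
It also fails if it takes over 34 s, if anything falls off the work surface, if the arm or the gripper's body presses on something with over 40 N, if the wrist force passes 120 N, or if a joint passes its speed limit or range.

## Robot

A 6-joint arm with a two-finger parallel gripper is mounted at the origin on the work surface. World frame = base frame: x ahead of the robot, y to its left, z up, the work surface at z = 0. Lengths are in m, angles in rad, forces in N, time in s.
With the tool pointing down it reaches from about 0.375 to 0.975 m from the base axis. Payload 3.8 kg.
Tool frame: the origin (TCP) lies midway between the tips of the shut fingers; the grasp point (between the pads) lies 19 mm behind it; z points along the fingers, x is the direction in which the jaws open and shut, and the axes are right-handed (so a half turn about z gives the same grasp; the last joint's range is limited). The gripper opens to 88 mm and grips with 3 to 60 N. Pads are 18 mm wide; open, the fingers measure 123 mm over their backs; the gripper's body (75 mm by 187 mm) begins 45 mm behind the grasp point.
Start: joints at [-1.264, 0.264, 1.604, -0, 1.274, -0.037], TCP at [0.228, -0.635, 0.239] pointing down, gripper open.
Joint ranges: [-2.63, 2.63], [-0.94, 2.18], [0.31, 2.57], [-1.31, 4.45], [0, 2.66], [-2.55, 2.55]. Speed limits (rad/s): [2.57, 2.57, 3.14, 3.14, 3.14, 3.14].

## Interface

Orientations are given as a unit quaternion [x, y, z, w].
In Python, from plant import bot gives the robot as it stands.
- The arm moves only by the tool carry_out, never from a script. Its argument "series" is a list of rows, each a list of 7 numbers: the finger opening in m, from 0 to 0.0881, then the shift along the world's x, y, z in m, then the turn, a rotation vector about the world's x, y, z in degrees. In form: [[gripper, x, y, z, wx, wy, wz], ...]. A call has 1 to 8 rows; each row is the pose to reach, as a shift and turn from the pose commanded when the call began; what a row does not reach only later rows make up. A row lasts 1/12 s, in which the tool goes at most 41.7 mm and 7.16 degrees, less where a joint would pass 70% of its speed; a pose out of reach is approached as far as the arm can. A call with a gripper value outside its range is refused whole. The fingers move at their own pace and stop on an object; "grip_force" is the grip in N (left out, the last holds). Time passes only in rows, so rows that repeat a pose let the fingers close. It gives the time, the measured TCP pose, the force and the opening at its end, in the units of the state.
- bot.state(): the state, without advancing time (a new reading comes with each control period).
- bot.read_camera(name): name is "scene" or "top" or "wrist"; returns a dict with "color" (420x560x3 uint8, blue, green, red), "depth" (420x560 float32, m along the optical axis (not along the pixel's ray), 0 where there is no reading), "fx", "fy", "cx", "cy" (pixels), "T" (4x4, takes a point from camera to world coordinates). Camera axes: x right, y up, looking along -z (the intrinsics and any distortion apply to the point x, -y, -z); pixel columns grow to the right and rows downward; lengths in m; the calibration is good to about 2 mm. A picture is of the moment at which its call begins.
- bot.close_job(): hands the job in, once; it reports no verdict.
The state is a dict: "t": time; "joints": joint angles; "joint_velocities": joint speeds; "joint_efforts": joint torques, N m; "tool_pos": TCP position; "eef_rot": TCP orientation; "wrist_force": force on the tool from outside, world axes, zero at the start; "moment": the same for the moment, N m; "finger_gap": finger opening in m.
Only numpy, scipy, OpenCV 4.12 (cv2) and the standard library are available. Lean on these libraries where they do the work, as an engineer would, in place of code of your own. Each camera call takes 0.05 s, during which the arm holds its last target. There are 200 camera calls.

## Working session

There is one attempt and no reset: what is moved stays moved. The work goes in short steps, Python scripts to look and compute and a tool call to move; the robot and the scene stay as the last step left them, time stands still between calls to the robot, and variables do not carry over. Pictures are saved under pics/ and viewed, about 8 in all and at most 12, crops included, and the job is handed in when it is done.

Besides the shell and the picture viewer there is one more tool, called in YAML: its name, and indented under it one key for each argument. carry_out: Moves the arm, as the interface text tells. Its arguments: {"type":"object","properties":{"series":{"type":"array","items":{"type":"array","items":{"type":"number"}}},"grip_force":{"type":"number"}},"required":["series"]}

```bash
mkdir -p pics
cat > h.py <<'E'
import numpy as np, cv2
from plant import bot
def pts(c):
    d=c["depth"]; v,u=np.mgrid[:d.shape[0],:d.shape[1]]
    p=np.stack([(u-c["cx"])/c["fx"]*d,-(v-c["cy"])/c["fy"]*d,-d],-1)
    return p@c["T"][:3,:3].T+c["T"][:3,3]
def ray(c,u,v,z):
    r=c["T"][:3,:3]@np.array([(u-c["cx"])/c["fx"],-(v-c["cy"])/c["fy"],-1]);o=c["T"][:3,3]
    return o+r*(z-o[2])/r[2]
E
python3 - <<'E'
from h import *
import pickle
D={}
for n in("scene","top"):
    c=bot.read_camera(n);D[n]=c;cv2.imwrite(f"pics/{n}1.png",c["color"]);print(n,[k for k in c],c["T"].round(3).tolist(),c["fx"])
pickle.dump(D,open("d.pkl","wb"))
print(bot.state())
E
```

```text
scene ['color', 'depth', 'fx', 'fy', 'cx', 'cy', 'T'] [[0.823, -0.484, 0.297, 0.785], [0.567, 0.691, -0.447, -0.289], [0.011, 0.536, 0.844, 0.701], [0.0, 0.0, 0.0, 1.0]] 404.23386157669466
top ['color', 'depth', 'fx', 'fy', 'cx', 'cy', 'T'] [[0.101, 0.973, -0.205, 0.446], [-0.995, 0.1, -0.015, 0.008], [0.006, 0.206, 0.979, 0.858], [0.0, 0.0, 0.0, 1.0]] 459.8948871801185
{'t': 0.1, 'joints': array([-1.26391348e+00,  2.64685814e-01,  1.60523956e+00, -1.06670242e-06,
        1.27370170e+00, -3.69058848e-02]), 'joint_velocities': array([-0.00124609, -0.00121107, -0.00274994, -0.00103978,  0.00124073,
       -0.0003098 ]), 'joint_efforts': array([-1.32345299e-04, -5.03620720e+01, -3.58071578e+01,  7.31247012e-02,
        2.33001489e-02, -8.09947301e-05]), 'tool_pos': array([ 0.22731218, -0.63488816,  0.23750597]), 'eef_rot': array([ 8.17635447e-01, -5.75735391e-01, -8.09840557e-04, -6.15527412e-04]), 'wrist_force': array([-0.43331594,  0.08295266, -0.37665891]), 'moment': array([-0.00748387,  0.0031899 ,  0.04587763]), 'finger_gap': 0.08803540744752694}
```

View pics/top1.png

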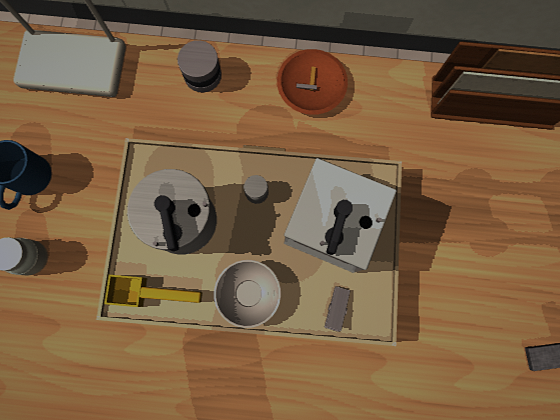

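View pics/scene1.png

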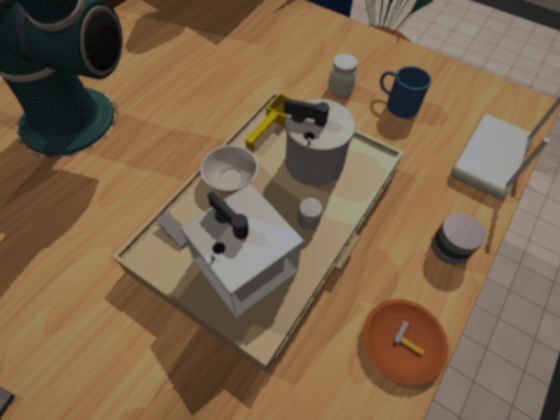

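Top view: the square box is on the right, its lid centred about (342,214), with the hub near (344,208), fin end near (333,250) and hole at (366,222). The round canister is on the left at (172,210). The scene view agrees: box in front, hub (240,226), hole (219,247).

Run:
```python
from h import *
import pickle
D=pickle.load(open("d.pkl","rb"))
c=D["top"];P=pts(c)
im=c["color"]
cr=cv2.resize(im[150:280,270:410],None,fx=5,fy=5,interpolation=cv2.INTER_CUBIC);cv2.imwrite("pics/crop.png",cr[:600])
s=D["scene"];Ps=pts(s)
for nm,Q,img in(("top",P,im),("scene",Ps,s["color"])):
    R=(Q[...,2]>.09)&(Q[...,2]<.2)&(Q[...,1]<-.0)&(Q[...,1]>-.4)&(Q[...,0]>.4)&(Q[...,0]<.8)
    z=Q[R][:,2];h,e=np.histogram(z,bins=22,range=(.09,.2));print(nm,h)
    lidz=np.median(Q[R&(img.min(-1)>110)][:,2]);print("lid",lidz)
    A=Q[R&(Q[...,2]<lidz+.006)&(Q[...,2]>lidz-.006)][:,:2]
    print(cv2.minAreaRect((A*1000).astype(np.float32)))
    F=Q[R&(Q[...,2]>lidz+.028)&(Q[...,2]<lidz+.05)]
    print("fin",len(F),cv2.minAreaRect((F[:,:2]*1000).astype(np.float32)),F[:,2].max())
for u,v in((366,222),(344,208)):print(P[v,u],ray(c,u,v,.125))
```

```text
top [  31   30   25   30   26   38   26   31   31   36   28   29    2    0
    8  311 6452   96   93   19   25   13]
lid 0.17202110828633888
((584.451171875, -78.51969146728516), (134.01853942871094, 134.57069396972656), 72.84425354003906)Traceback (most recent call last):
  File "<stdin>", line 15, in <module>
    return umr_maximum(a, axis, None, out, keepdims, initial, where)
ValueError: zero-size array to reduction operation maximum which has no identity
```

View pics/crop.png

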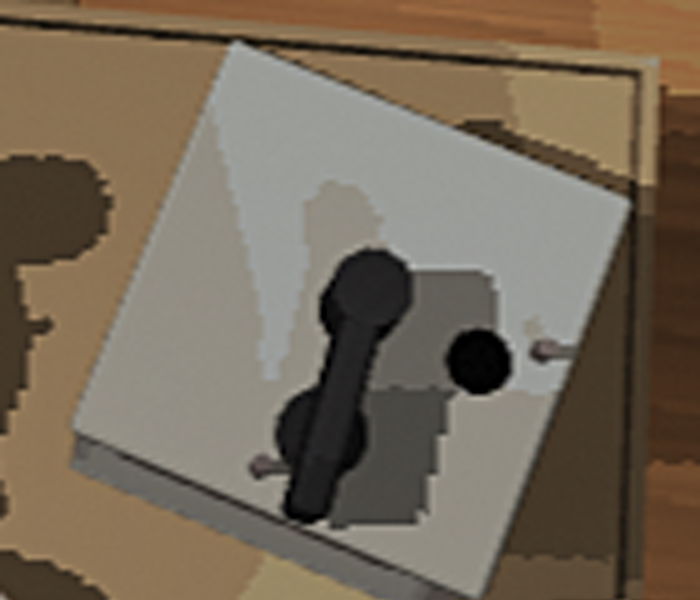

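The crop shows the lid square, rotated about 20° in the image, with the hole at crop (479,360), hub (370,285) and fin end (307,505). The fin sits just off the open-stop pin at (265,466).

Run:
```python
from h import *
import pickle
D=pickle.load(open("d.pkl","rb"))
rays=[]
for nm in("top","scene"):
    c=D[nm];Q=pts(c);img=c["color"]
    R=(Q[...,2]>.165)&(Q[...,2]<.26)&(Q[...,1]<.03)&(Q[...,1]>-.25)&(Q[...,0]>.45)&(Q[...,0]<.75)
    lidz=np.median(Q[R][:,2]);print(nm,"lid",lidz)
    A=Q[R&(abs(Q[...,2]-lidz)<.006)][:,:2]
    print(cv2.minAreaRect((A*1000).astype(np.float32)))
    F=Q[R&(Q[...,2]>lidz+.03)]
    print("fin",len(F),cv2.minAreaRect((F[:,:2]*1000).astype(np.float32)),np.percentile(F[:,2],[10,50,90]))
    # hole: dark blob near guess
    g=(366,222) if nm=="top" else (219,247)
    m=(img.max(-1)<25).astype(np.uint8);n,l,st,ce=cv2.connectedComponentsWithStats(m)
    for i in range(1,n):
        if st[i,4]>25 and np.hypot(*(ce[i]-g))<25: print(st[i],ce[i],Q[int(ce[i][1]),int(ce[i][0])],ray(c,*ce[i],lidz))
    # canister
    R=(Q[...,2]>.165)&(Q[...,2]<.26)&(Q[...,1]>.08)&(Q[...,1]<.35)&(Q[...,0]>.4)&(Q[...,0]<.8)
    F=Q[R&(Q[...,2]>lidz+.03)];print("canfin",cv2.minAreaRect((F[:,:2]*1000).astype(np.float32)))
```

```text
top lid 0.17218955787207585
((584.451171875, -78.51969146728516), (134.01853942871094, 134.57069396972656), 72.84425354003906)
fin 560 ((556.5302734375, -75.06319427490234), (22.71063232421875, 79.5744400024414), 83.47798156738281) [0.20786817 0.20994787 0.21186964]
[360 216  12  13 119] [365.31932773 221.94117647] [ 0.57366055 -0.1153553   0.17398048] [ 0.57260338 -0.11624786  0.17218956]
canfin ((538.5631103515625, 170.90899658203125), (78.95640563964844, 23.410804748535156), 25.575788497924805)
scene lid 0.17127843575731522
((584.0267944335938, -76.19221496582031), (134.08731079101562, 134.79107666015625), 72.93831634521484)
fin 529 ((557.5803833007812, -68.45458984375), (23.21324920654297, 79.5433120727539), 73.41907501220703) [0.20569441 0.20905549 0.21068941]
[214 244  10   8  68] [218.72058824 247.75      ] [ 0.57124114 -0.11372009  0.17223291] [ 0.57247842 -0.11375312  0.17127844]
canfin ((538.39794921875, 173.1328582763672), (77.98401641845703, 23.898191452026367), 25.083873748779297)
```

Run:
```python
from h import *
p=np.array([.584,-.0775]);u=lambda a:np.array([np.cos(np.radians(a)),np.sin(np.radians(a))])
for phi,d in((163,.042),(170,.03),(180,.0235),(190,.0235),(200,.0235),(210,.0235),(220,.0235),(230,.0235),(240,.0235),(250,.0235),(253,.0235),(253,.019)):
    t=p+.05*u(phi)-d*u(phi+90);print(phi,d,t.round(4),"from start",(t-[.228,-.635]).round(4),"turn",phi+90-360+70.3)
```

```text
163 0.042 [ 0.5485 -0.0227] from start [0.3205 0.6123] turn -36.7
170 0.03 [ 0.54   -0.0393] from start [0.312  0.5957] turn -29.700000000000003
180 0.0235 [ 0.534 -0.054] from start [0.306 0.581] turn -19.700000000000003
190 0.0235 [ 0.5307 -0.063 ] from start [0.3027 0.572 ] turn -9.700000000000003
200 0.0235 [ 0.529  -0.0725] from start [0.301  0.5625] turn 0.29999999999999716
210 0.0235 [ 0.5289 -0.0821] from start [0.3009 0.5529] turn 10.299999999999997
220 0.0235 [ 0.5306 -0.0916] from start [0.3026 0.5434] turn 20.299999999999997
230 0.0235 [ 0.5339 -0.1007] from start [0.3059 0.5343] turn 30.299999999999997
240 0.0235 [ 0.5386 -0.1091] from start [0.3106 0.5259] turn 40.3
250 0.0235 [ 0.5448 -0.1164] from start [0.3168 0.5186] turn 50.3
253 0.0235 [ 0.5469 -0.1184] from start [0.3189 0.5166] turn 53.3
253 0.019 [ 0.5512 -0.1198] from start [0.3232 0.5152] turn 53.3
```

carry_out:
  series:
    - [0, 0.02, 0.035, 0.01, 0, 0, 0]
    - [0, 0.04, 0.07, 0.015, 0, 0, -3]
    - [0, 0.06, 0.105, 0.015, 0, 0, -6]
    - [0, 0.08, 0.14, 0.015, 0, 0, -9]
    - [0, 0.1, 0.175, 0.015, 0, 0, -12]
    - [0, 0.12, 0.21, 0.015, 0, 0, -15]
    - [0, 0.14, 0.245, 0.015, 0, 0, -18]
    - [0, 0.16, 0.28, 0.015, 0, 0, -20]
  grip_force: 20

```text
t: 0.77
tool_pos: [0.3878, -0.3535, 0.2533]
eef_rot: [-0.704, 0.71, 0.0, 0.0]
wrist_force: [0.6, 0.1, -0.9]
finger_gap: 0.0371
```

carry_out:
  series:
    - [0, 0.018, 0.036, 0, 0, 0, -2]
    - [0, 0.036, 0.072, 0, 0, 0, -4]
    - [0, 0.054, 0.11, 0, 0, 0, -6]
    - [0, 0.072, 0.147, 0, 0, 0, -8]
    - [0, 0.09, 0.184, 0, 0, 0, -10]
    - [0, 0.108, 0.221, 0, 0, 0, -10]
    - [0, 0.126, 0.258, 0, 0, 0, -10]
    - [0, 0.143, 0.295, 0, 0, 0, -10]

```text
t: 1.43
tool_pos: [0.5308, -0.0584, 0.2534]
eef_rot: [-0.641, 0.768, 0.0, -0.0]
wrist_force: [0.7, -0.1, 0.6]
finger_gap: 0.0007
```

carry_out:
  series:
    - [0, 0.017, 0.037, 0, 0, 0, 0]
    - [0, 0.017, 0.037, 0, 0, 0, 0]
    - [0, 0.017, 0.037, 0, 0, 0, 0]

```text
t: 1.68
tool_pos: [0.5477, -0.0214, 0.253]
eef_rot: [-0.642, 0.766, 0.0, -0.0]
wrist_force: [-1.3, 0.4, 0.2]
finger_gap: 0.0006
```

Run:
```python
from h import *
a=bot.read_camera("wrist")["color"];b=bot.read_camera("scene")["color"]
cv2.imwrite("pics/ws.png",cv2.resize(np.hstack([a,b]),(800,300),interpolation=cv2.INTER_AREA))
```

```text
(no output)
```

View pics/ws.png

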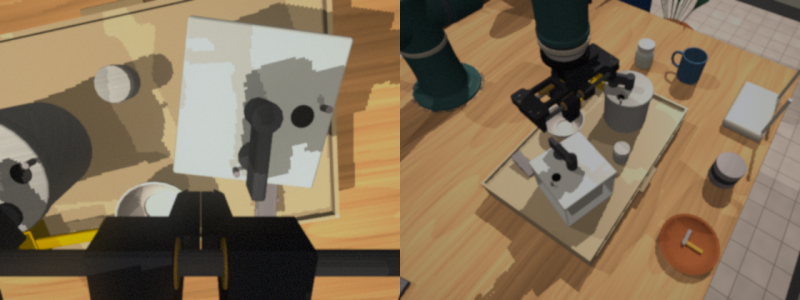

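The wrist view shows the closed fingers just to the left of the fin, on its open-stop side, with clear space to go down. The scene view shows the gripper high and clear of the canister.

carry_out:
  series:
    - [0, 0, 0, -0.02, 0, 0, 0]
    - [0, 0, 0, -0.04, 0, 0, 0]
    - [0, 0, 0, -0.055, 0, 0, 0]
    - [0, 0, 0, -0.063, 0, 0, 0]
    - [0, 0, 0, -0.063, 0, 0, 0]

```text
t: 2.2
tool_pos: [0.5454, -0.0249, 0.1883]
eef_rot: [-0.64, 0.768, 0.002, -0.002]
wrist_force: [0.1, 0.6, -0.6]
finger_gap: 0.0
```

carry_out:
  series:
    - [0, -0.004, -0.008, 0, 0, 0, 0]
    - [0, -0.008, -0.016, 0, 0, 0, 0]
    - [0, -0.011, -0.024, 0, 0, 0, 3]
    - [0, -0.014, -0.031, 0, 0, 0, 9]
    - [0, -0.016, -0.036, 0, 0, 0, 15]
    - [0, -0.018, -0.04, 0, 0, 0, 20]
    - [0, -0.019, -0.045, 0, 0, 0, 25]
    - [0, -0.0195, -0.05, 0, 0, 0, 30]

```text
t: 2.87
tool_pos: [0.5284, -0.0743, 0.1924]
eef_rot: [0.819, -0.574, 0.001, -0.001]
wrist_force: [1.1, 1.6, -0.8]
finger_gap: 0.0001
```

Run:
```python
from h import *
a=bot.read_camera("wrist")["color"];b=bot.read_camera("scene")["color"]
cv2.imwrite("pics/ws2.png",cv2.resize(np.hstack([a,b]),(800,300),interpolation=cv2.INTER_AREA))
print(bot.state()["tool_pos"],bot.state()["wrist_force"])
```

```text
[ 0.52845479 -0.07485713  0.19228859] [ 0.01830593  0.77011603 -0.09691126]
```

View pics/ws2.png

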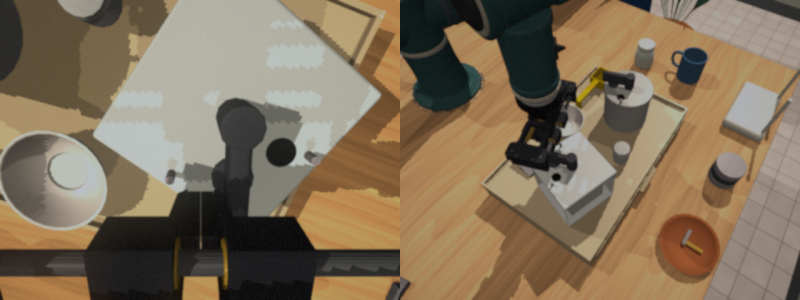

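The lever is turning with the finger beside it and is about halfway to the hole. The force is small (about 1.6 N). I'll keep following the arc.

carry_out:
  series:
    - [0, -0.0003, -0.005, 0, 0, 0, 5]
    - [0, 0, -0.01, 0, 0, 0, 10]
    - [0, 0.0005, -0.015, 0, 0, 0, 15]
    - [0, 0.0016, -0.019, 0, 0, 0, 20]
    - [0, 0.003, -0.024, 0, 0, 0, 25]
    - [0, 0.005, -0.028, 0, 0, 0, 30]
    - [0, 0.007, -0.0325, 0, 0, 0, 35]
    - [0, 0.0095, -0.0365, 0, 0, 0, 40]

```text
t: 3.63
tool_pos: [0.5375, -0.1104, 0.1917]
eef_rot: [0.965, -0.261, 0.0, -0.0]
wrist_force: [-0.9, 2.2, 1.4]
finger_gap: 0.0004
```

carry_out:
  series:
    - [0, 0.002, -0.002, 0, 0, 0, 4]
    - [0, 0.0045, -0.005, 0, 0, 0, 8]
    - [0, 0.007, -0.007, 0, 0, 0, 11]
    - [0, 0.0085, -0.009, 0, 0, 0, 13]
    - [0, 0.0085, -0.009, 0, 0, 0, 13]

```text
t: 4.05
tool_pos: [0.5462, -0.1197, 0.1916]
eef_rot: [0.988, -0.151, 0.0, 0.0]
wrist_force: [-0.5, -0.5, 0.3]
finger_gap: 0.0002
```

carry_out:
  series:
    - [0, 0.002, -0.0005, 0, 0, 0, 0]
    - [0, 0.002, -0.0005, 0, 0, 0, 0]

```text
t: 4.22
tool_pos: [0.5481, -0.12, 0.1913]
eef_rot: [0.988, -0.152, 0.0, 0.0]
wrist_force: [-1.7, 0.3, 0.9]
finger_gap: 0.0007
```

Run:
```python
from h import *
a=bot.read_camera("wrist")["color"];b=bot.read_camera("scene")["color"]
cv2.imwrite("pics/ws3.png",cv2.resize(np.hstack([a,b]),(800,300),interpolation=cv2.INTER_AREA))
print(bot.state()["tool_pos"],bot.state()["wrist_force"])
```

```text
[ 0.5481511  -0.11965209  0.19102082] [-0.60246109  0.10681334 -0.43008908]
```

View pics/ws3.png

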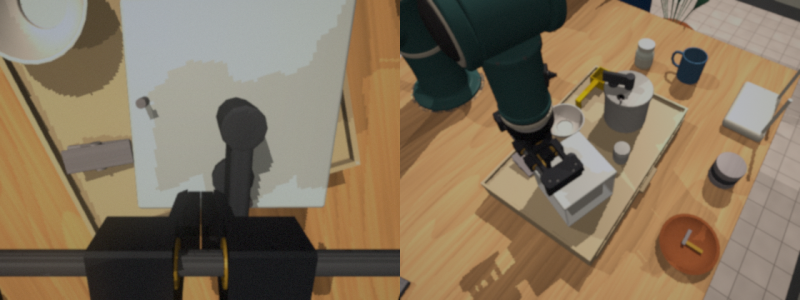

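The pad now covers the hole, but the force isn't showing a stop yet. I'll push on in small steps.

carry_out:
  series:
    - [0, 0.001, -0.0003, 0, 0, 0, 0]
    - [0, 0.002, -0.0006, 0, 0, 0, 0]
    - [0, 0.003, -0.0009, 0, 0, 0, 0]
    - [0, 0.003, -0.0009, 0, 0, 0, 0]

```text
t: 4.65
tool_pos: [0.5491, -0.12, 0.1908]
eef_rot: [0.989, -0.151, -0.002, -0.0]
wrist_force: [-8.8, 0.4, 6.0]
finger_gap: 0.0006
```

The force rose to 8.8 N and the tool moved only about 1 mm of the commanded 3 mm, so this looks like the stop. I'll back off, rise and check.

carry_out:
  series:
    - [0, -0.008, 0.003, 0, 0, 0, 0]
    - [0, -0.02, 0.006, 0, 0, 0, 0]
    - [0, -0.02, 0.006, 0.03, 0, 0, 0]
    - [0, -0.02, 0.006, 0.065, 0, 0, 0]
    - [0, -0.045, 0.0, 0.09, 0, 0, 0]
    - [0, -0.075, -0.02, 0.1, 0, 0, 0]
    - [0, -0.1, -0.05, 0.1, 0, 0, 0]
    - [0, -0.12, -0.085, 0.1, 0, 0, 0]

```text
t: 5.32
tool_pos: [0.4306, -0.2052, 0.2925]
eef_rot: [0.989, -0.149, 0.002, 0.0]
wrist_force: [1.1, -0.4, -0.0]
finger_gap: 0.0006
```

carry_out:
  series:
    - [0, 0, -0.04, 0, 0, 0, 0]
    - [0, 0, -0.08, 0, 0, 0, 0]
    - [0, 0, -0.12, 0, 0, 0, 0]
    - [0, 0, -0.16, 0, 0, 0, 0]
    - [0, 0, -0.2, 0, 0, 0, 0]
    - [0, 0, -0.2, 0, 0, 0, 0]
    - [0, 0, -0.2, 0, 0, 0, 0]

```text
t: 5.9
tool_pos: [0.4307, -0.4071, 0.2899]
eef_rot: [0.988, -0.152, -0.0, -0.0]
wrist_force: [0.2, 0.5, 1.2]
finger_gap: 0.0005
```

Run:
```python
from h import *
ims=[]
for nm in("top","scene"):
    c=bot.read_camera(nm);Q=pts(c);ims.append(c["color"])
    for n,y0,y1 in(("box",-.25,.03),("can",.08,.35)):
        R=(Q[...,2]>.2)&(Q[...,2]<.225)&(Q[...,1]<y1)&(Q[...,1]>y0)&(Q[...,0]>.45)&(Q[...,0]<.75)
        F=Q[R][:,:2]*1000;print(nm,n,cv2.minAreaRect(F.astype(np.float32)),F.mean(0))
        if n=="box":
            r=F-[584,-77.5];f=r[np.hypot(*r.T)>25];print("angle",np.degrees(np.arctan2(*np.median(f,0)[::-1]))%360,"shut=253")
cv2.imwrite("pics/end.png",cv2.resize(ims[0][130:290,90:420],None,fx=2.4,fy=2.4,interpolation=cv2.INTER_CUBIC))
print(bot.state()["tool_pos"],bot.state()["wrist_force"])
```

```text
top box ((578.4293823242188, -105.59010314941406), (78.96759796142578, 23.406705856323242), 78.2009506225586) [ 576.09818141 -101.30496787]
angle 252.15291905374238 shut=253
top can ((536.7817993164062, 175.8863067626953), (79.55310821533203, 22.983030319213867), 14.698214530944824) [540.31650175 173.80085566]
scene box ((573.5784912109375, -103.01206970214844), (78.52680206298828, 22.782217025756836), 68.04198455810547) [ 578.07134479 -101.91320635]
angle 254.70932173783152 shut=253
scene can ((538.8419799804688, 172.59869384765625), (77.89685821533203, 25.510696411132812), 27.724628448486328) [541.55847193 174.54498601]
[ 0.43099683 -0.40477733  0.29031747] [-0.39366699  1.16960989  0.58720508]
```

View pics/end.png

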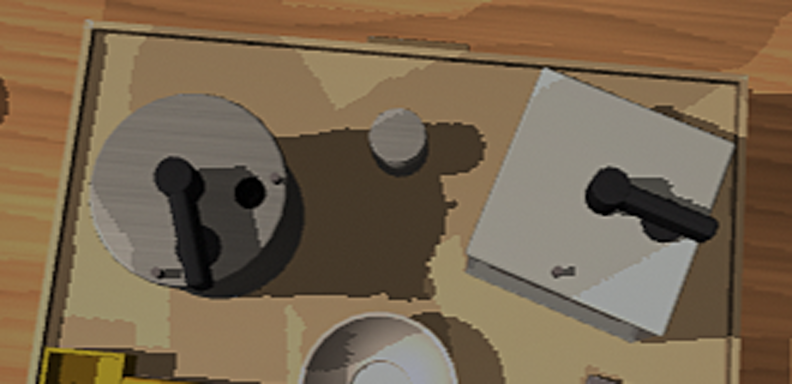

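The end view shows the box lever's pad over the hole, with the fin end at (705,228). The canister lever is still open at (195,240) and its hole (249,192) is uncovered.

```bash
python3 -c "
from h import *
print(bot.close_job())"
```

```text
the job is handed in; nothing more can be done
None
```

The box lever is at its shut stop and the job is handed in; no verdict is reported. I closed the fingers, went down on the lever's open-stop side and pushed the fin round the arc. I stopped when the force rose to about 9 N in the last millimetre, then backed off, rose and moved clear.

- **Box lever:** it measures 252.2° (top camera) and 254.7° (scene camera) against an expected shut stop of 253°. The two views disagree by about 2.5°, well inside the 10° allowed. The pad hides the vent hole in the end picture.
- **Canister lever:** the gripper never went near it. The end picture shows it at the open side, its vent uncovered.
    - The fitted rectangle's angle changed between start and end in both views, but in opposite directions: 25.6° to 14.7° (top) and 25.1° to 27.7° (scene).
    - I put this down to the fit, because the lever looks unmoved in the picture and I used a different height cut at the end. I did not measure it further.
- **Robot:** at about 6 s of the 34 s allowed, it stood clear with nothing touching and about 1 N on the wrist, which is its noise level.

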